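Find the release notch in the analyser's lip and eject the tray

ROBOT

A 6-joint arm with a two-finger parallel gripper is mounted at the origin on the work surface. World frame = base frame: x ahead of the robot, y to its left, z up, the work surface at z = 0. Lengths are in m, angles in rad, forces in N, time in s.
With the tool pointing down it reaches from about 0.375 to 0.9 m from the base axis. Payload 3.1 kg.
Tool frame: the origin (TCP) lies at the very end of the fingers, on their centre line; the grasp point (between the pads) lies robot.grasp_offset behind it (robot.grasp_offset is the distance from the TCP to the grasp point, in m); z points along the fingers, y is the direction in which the jaws open and shut (so a half turn about z gives the same grasp; the last joint's range is limited). The gripper opens to 87 mm and grips with 3 to 60 N. Pads are 19 mm wide; open, the fingers measure 117 mm over their backs; the gripper's body (75 mm by 190 mm) begins 51 mm behind the grasp point.
Start: joints at [0.997, 0.527, 1.433, -0, 1.181, -0.178], TCP at [0.241, 0.577, 0.223] pointing down, gripper open.
Joint ranges: [-3.08, 3.08], [-0.75, 2.2], [0.22, 2.44], [-1.43, 4.57], [0, 2.65], [-2.85, 2.85]. Speed limits (rad/s): [2.79, 2.79, 3.14, 3.14, 3.14, 3.14].

INTERFACE

Orientations are given as a unit quaternion [x, y, z, w].
In Python, from rig import robot gives the robot as it stands.
- The arm moves only by the tool drive_tool, never from a script. Its argument "targets" is one flat list of numbers, 6 for each row, row after row: the shift along the tool's x, y, z in cm, then the turn, a rotation vector about the tool's x, y, z in degrees. A call has 1 to 12 rows; each row is the pose to reach, as a shift and turn from the pose commanded when the call began, along the tool's axes at that moment; what a row does not reach only later rows make up. A row lasts 1/12 s, in which the tool goes at most 41.7 mm and 7.16 degrees, less where a joint would pass 70% of its speed; a pose out of reach is approached as far as the arm can. A call with a gripper value outside its range is refused whole. "grip" is the gripper command: -1 is fully open, 1 is shut, values between are in proportion, set as the call begins (left out, the last holds). The fingers move at their own pace and stop on an object; "squeeze" is the grip in N (left out, the last holds). Time passes only in rows, so rows that repeat a pose let the fingers close. It gives the time, the measured TCP pose, the force and the opening at its end, in the units of the state.
- robot.get_obs(): the state, without advancing time (a new reading comes with each control period).
- robot.camera(name): name is "scene" or "side" or "wrist"; returns (picture, depth): 384x512x3 uint8, red, green, blue; 384x512 float32, m along the optical axis (not along the pixel's ray), 0 where there is no reading.
- robot.calibration(name): a dict with "mtx" (3x3 intrinsics, pixels), "R" (3x3) and "t" (3): a world point X has camera coordinates R X + t; the wrist camera has in their place "hand_eye" (4x4, takes a point from camera to tool coordinates, whose origin is the TCP and whose axes are the flange's). Camera axes: x right, y down, z forward; pixel columns grow to the right and rows downward; lengths in m; the calibration is good to about 2 mm. The wrist camera is an equidistant fisheye: a pixel r from the principal point sees the ray r / f radians off the axis. A picture is of the moment at which its call begins: read the wrist's pose just before it. calibration takes no time and is no camera call.
- robot.hand_in(): hands the job in, once; it reports no verdict.
The state is a dict: "time": time; "q": joint angles; "joint_velocities": joint speeds; "joint_torque": joint torques, N m; "position": TCP position; "tool_rot": TCP orientation; "ft_force": force on the tool from outside, world axes, zero at the start; "moment": the same for the moment, N m; "grip_width": finger opening in m.
Only numpy, scipy, OpenCV 4.12 (cv2) and the standard library are available. Lean on these libraries where they do the work, as an engineer would, in place of code of your own. Each camera call takes 0.05 s, during which the arm holds its last target.

TASK

The low white analyser's cartridge tray is shut; its release key is tucked into a notch somewhere along the raised grey front lip. Set a closed fingertip on top of the lip, feel along it until you find the notch, and press the key inside it all the way down so that the tray is pushed out, then draw back clear. Do not touch the tray itself, and leave everything else standing where it is: nothing is to be picked up.

Things in the scene. Friction and masses are not known exactly. Their poses are not given: they have to be found in the camera images.
- analyser: Low white analyser, fixed, 240 (x) x 424 (y) x 108 mm high. Origin: centre of its underside, on the table; x to its back (the front faces the robot), y to its left seen from the robot, z up. Side cheeks (|y| 90 to 212 mm, top z = 108 mm) flank an open deck (top z = 60 mm, x -94 to 120 mm); before the deck stands the grey lip. The notch's place is not listed: find it by touch or sight.
- lip_mid (a point): Midpoint of the lip's top face, at x -107, y 0, z 104 mm of the analyser. The lip is a rigid grey bar along the analyser's y, 26 mm deep in x, seen from y -90 to 90 mm between the cheeks, which stand 4 mm higher. One notch, 40 mm long in y and open to front and back, cuts across it; its centre lies anywhere from y -60 to 60 mm, and in it the grey key, 24 x 38 mm, 16 mm below the lip's top.
- key (a joint): Release key in the notch: travel straight down in m, 0 = up (16 mm below the lip's top), 0.010 = fully down at its stop (26 mm below the lip's top). It resists with about 5 N of friction plus damping (press slowly), has no spring and stays where it is left. Through a linkage each mm of it pushes the tray out 3 mm.
- tray: White cartridge tray low in the analyser's front; front panel 170 mm wide (y), 34 mm high, 8 mm thick. Origin: middle of the lower edge of the panel's rear side, at x -122.5, y 0, z 16 mm of the analyser when shut; it slides out 30 mm to the analyser's -x as the key goes fully down. Its top, 50 mm above the table, stays well below the lip. Not to be touched.
- cup_a: Bystander: white sample cup with blue lid, 46 mm across, 50 mm high, upright on the analyser's deck, its centre at least 140 mm behind the lip's. Origin: centre of its underside.
- cartridge: Bystander: white and blue test cartridge, 60 x 32 x 32 mm, lying on the analyser's deck, its centre at least 140 mm behind the lip's. Origin: centre of its underside.
- cup_b: Bystander: sample cup like the other, in a shallow steel dish (180 x 240 x 22 mm) to the right of the analyser. Origin: centre of its underside.
- tip_box: Bystander: blue pipette-tip box with clear lid, 120 x 85 x 61 mm, to the left. Origin: centre of its underside.
- scanner: Bystander: handheld code scanner lying on its side, about 170 x 70 x 34 mm, on the table, near right. Origin: on the table near its middle.
- marker: Bystander: marker pen, 130 x 13 x 13 mm, lying on the table, near left. Origin: under its middle.
- tube_rack: Bystander: white rack of twelve capped tubes, 60 x 180 x 79 mm, left of the analyser. Origin: centre of its underside.

How it is judged:
By the outcome, as a careful person would: the job done as asked, in the order asked, and still so for the second after the job is handed in, with the robot touching nothing.
It also fails if it takes over 56 s, if anything falls off the work surface, if the arm or the gripper's body presses on something with over 40 N, if the wrist force passes 120 N, or if a joint passes its speed limit or range.

## Working session

There is one attempt and no reset: what is moved stays moved. The work goes in short steps, Python scripts to look and compute and a tool call to move; the robot and the scene stay as the last step left them, time stands still between calls to the robot, and variables do not carry over. Pictures are saved under pics/ and viewed, and the job is handed in when it is done.

Besides the shell and the picture viewer there is one more tool, called by a JSON object that holds its "name" and its "arguments", one argument or row to a line. drive_tool: Moves the arm, as the interface text tells. Its arguments: {"type":"object","properties":{"targets":{"type":"array","items":{"type":"number"}},"grip":{"type":"number"},"squeeze":{"type":"number"}},"required":["targets"]}

```bash
mkdir -p pics; ls; python3 - <<'E'
from rig import robot
import cv2,numpy as np
print(robot.get_obs(), robot.grasp_offset)
for n in ("scene","side"):
    p,d=robot.camera(n); cv2.imwrite(f"pics/{n}0.png",p[:,:,::-1]); np.savez(f"{n}0.npz",p=p,d=d,**robot.calibration(n)); c=robot.calibration(n); print(n,c, -c['R'].T@c['t'])
print(robot.calibration("wrist"))
E
```

```text
pics
{'time': 0.0, 'q': array([ 9.96508003e-01,  5.28457824e-01,  1.43386336e+00, -5.34319197e-06,
        1.18138807e+00, -1.78509508e-01]), 'joint_velocities': array([-0.00115349, -0.00157978,  0.00073129, -0.00168718, -0.00042982,
       -0.00066977]), 'joint_torque': array([ 2.03412594e-03, -4.40035772e+01, -1.76601523e+01,  6.35379413e-02,
        5.81884885e-02, -1.37436159e-04]), 'position': array([0.24054227, 0.57608836, 0.22158914]), 'tool_rot': array([ 1.96599262e-01,  9.80483355e-01, -9.85120651e-04, -3.86705695e-04]), 'ft_force': array([ 1.01601977,  0.2358178 , -0.1123649 ]), 'moment': array([-0.0047701 , -0.0183109 ,  0.02108788]), 'grip_width': 0.08697066775025299} 0.0187
scene {'mtx': array([[376.27884075,   0.        , 256.39881476],
       [  0.        , 376.27884075, 187.23709356],
       [  0.        ,   0.        ,   1.        ]]), 'R': array([[-0.29367497,  0.95590069,  0.00298224],
       [ 0.80862593,  0.2500901 , -0.5325214 ],
       [-0.5097834 , -0.15397669, -0.84641128]]), 't': array([ 0.13613053, -0.40678755,  1.52794761])} [1.14783942 0.20687459 1.076243
[... 227 characters left out ...]
     [-0.31500383,  0.45097882, -0.83509921],
       [ 0.51234305, -0.65987363, -0.54961021]]), 't': array([0.4373255 , 0.22802115, 1.12335304])} [-0.1543254   0.90126511  0.81796953]
{'mtx': array([[297.31863964,   0.        , 259.94498425],
       [  0.        , 297.31863964, 193.56395989],
       [  0.        ,   0.        ,   1.        ]]), 'hand_eye': array([[-7.03366056e-04, -9.58507158e-01, -2.85067593e-01,
         7.89908896e-02],
       [ 9.99998483e-01, -1.12851164e-03,  1.32712910e-03,
        -3.09654990e-04],
       [-1.59376484e-03, -2.85066227e-01,  9.58506498e-01,
        -1.62646246e-01],
       [ 0.00000000e+00,  0.00000000e+00,  0.00000000e+00,
         1.00000000e+00]])}
```

View pics/scene0.png

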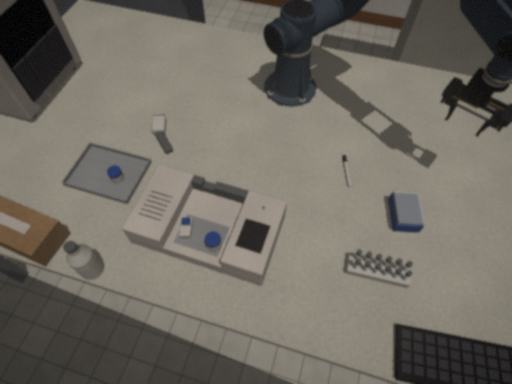

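View pics/side0.png

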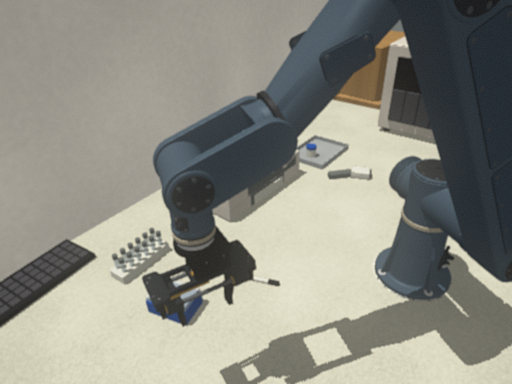

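The scene view shows the analyser at about (205,220), with the lip running from (192,180) to (247,195). The arm hides it in the side view. I'll enlarge that area next.

```bash
python3 - <<'E'
import cv2,numpy as np
z=np.load("scene0.npz"); p=z['p'][155:285,115:295]
cv2.imwrite("pics/zoom0.png",cv2.resize(p[:,:,::-1],None,fx=4.4,fy=4.4,interpolation=cv2.INTER_CUBIC))
E
```

```text
(no output)
```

View pics/zoom0.png

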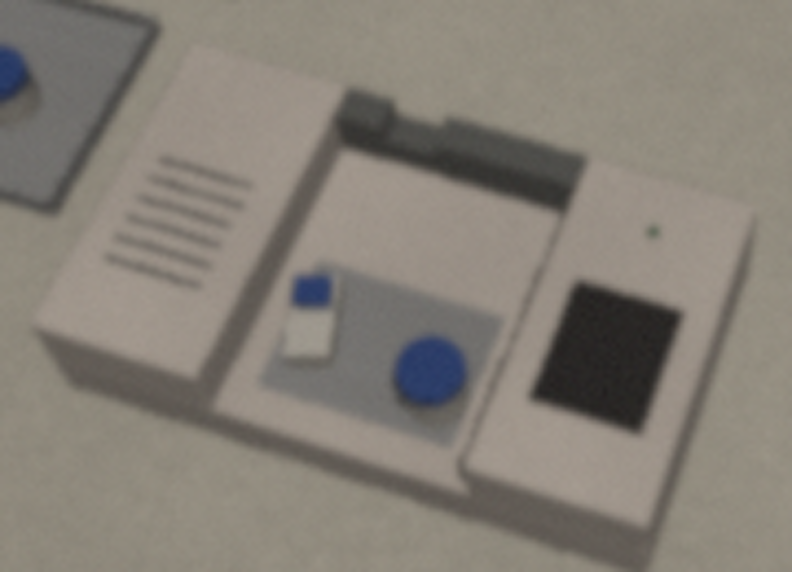

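```bash
cat > h.py <<'E'
import cv2,numpy as np
def ray(z,u,v,h):
    R,t,K=z['R'],z['t'],z['mtx']; c=-R.T@t
    d=R.T@np.linalg.inv(K)@np.array([u,v,1.]); return c+d*(h-c[2])/d[2]
E
python3 - <<'E'
from h import *
z=np.load("scene0.npz")
f=lambda a:(a[0]/4.4+115,a[1]/4.4+155)
zp=[(197,45),(345,90),(585,158),(755,212),(650,527),(462,470),(197,378),(38,325)]
loc=np.array([(-120,-212),(-120,-90),(-120,90),(-120,212),(120,212),(120,90),(120,-90),(120,-212)])/1000
W=np.array([ray(z,*f(a),.108)[:2] for a in zp])
mw,ml=W.mean(0),loc.mean(0)
A=(W-mw);B=loc-ml
th=np.arctan2((B[:,0]*A[:,1]-B[:,1]*A[:,0]).sum(),(B*A).sum())
R=np.array([[np.cos(th),-np.sin(th)],[np.sin(th),np.cos(th)]])
o=mw-R@ml
print("yaw",np.degrees(th),"org",o); print((1000*(R.T@(W-o).T).T).round(0).tolist())
for a,h in [((348,92),.104),((395,100),.104),((445,120),.104),((585,158),.104),((392,122),.088),((440,140),.088),((340,125),.104),((388,136),.104)]:
    w=ray(z,*f(a),h); print(a,(1000*R.T@(w[:2]-o)).round(0), w.round(3))
d=z['d']
for a in [(365,105),(415,135),(520,150),(620,200),(270,110),(420,200)]:
    u,v=f(a); D=d[int(round(v)),int(round(u))]; X=z['R'].T@(np.linalg.inv(z['mtx'])@[u,v,1]*D-z['t']); print(a,X.round(3),(1000*R.T@(X[:2]-o)).round(0))
np.savez("pose.npz",R=R,o=o,th=th)
E
```

```text
yaw -1.6407752772940358 org [ 0.69997095 -0.07989135]
[[-118.0, -208.0], [-116.0, -92.0], [-118.0, 87.0], [-114.0, 209.0], [116.0, 211.0], [119.0, 90.0], [116.0, -92.0], [115.0, -205.0]]
(348, 92) [-118.  -91.] [ 0.58  -0.167  0.104]
(395, 100) [-122.  -57.] [ 0.576 -0.133  0.104]
(445, 120) [-118.  -17.] [ 0.582 -0.094  0.104]
(585, 158) [-120.   86.] [0.582 0.009 0.104]
(392, 122) [-113.  -57.] [ 0.585 -0.134  0.088]
(440, 140) [-110.  -19.] [ 0.589 -0.096  0.088]
(340, 125) [-90. -85.] [ 0.607 -0.162  0.104]
(388, 136) [-93. -50.] [ 0.606 -0.127  0.104]
(365, 105) [ 0.588 -0.151  0.107] [-110.  -74.]
(415, 135) [ 0.59  -0.115  0.087] [-109.  -38.]
(520, 150) [ 0.589 -0.036  0.103] [-112.   41.]
(620, 200) [0.608 0.043 0.106] [-95. 120.]
(270, 110) [ 0.612 -0.212  0.108] [ -84. -135.]
(420, 200) [ 0.626 -0.1    0.063] [-73. -22.]
```

```bash
cat >> h.py <<'E'
from scipy.spatial.transform import Rotation as Ro
def P(x,y,z):
    m=np.load('pose.npz'); w=m['o']+m['R']@[x,y]; return np.array([*w,z])
def goal(obs,tgt,full=True):
    """shift cm, turn deg from measured pose to tgt with tool z down and tool y along analyser x"""
    m=np.load('pose.npz'); th=float(m['th'])
    Rt=Ro.from_quat(obs['tool_rot']).as_matrix()
    y=np.array([np.cos(th),np.sin(th),0]); zz=np.array([0,0,-1.]); G=np.c_[np.cross(y,zz),y,zz]
    return (Rt.T@(tgt-obs['position'])*100).round(2), np.degrees(Ro.from_matrix(Rt.T@G).as_rotvec()).round(2)
E
python3 - <<'E'
from h import *
from rig import robot
o=robot.get_obs(); t=P(-.107,.012,.16); print(t,goal(o,t)); print(P(-.107,-.037,.1))
E
```

```text
[ 0.59335842 -0.06483254  0.16      ] (array([-57.26, -45.53,   6.23]), array([-1.100e-01,  5.000e-02,  6.896e+01]))
[ 0.5919554  -0.11381245  0.1       ]
```

{"name": "drive_tool", "arguments": {
  "targets": [-2.4,-1.9,0,0,0,3,-4.8,-3.8,0,0,0,6,-7.2,-5.7,0,0,0,9,-9.6,-7.6,0,0,0,12,-12,-9.5,0,0,0,15,-14.4,-11.4,0,0,0,18,-16.8,-13.3,0,0,0,21,-19.2,-15.2,0,0,0,24,-21.6,-17.1,0,0,0,27,-24,-19,0,0,0,30,-26.4,-20.9,0,0,0,33,-28.8,-22.8,0,0,0,36],
  "grip": 1,
  "squeeze": 20
}}

```text
time: 1.1
position: [0.419, 0.2538, 0.2223]
tool_rot: [0.491, 0.871, -0.0, -0.0]
ft_force: [-0.2, -0.5, -0.0]
grip_width: 0.0151
```

```bash
python3 - <<'E'
from h import *
from rig import robot
o=robot.get_obs(); t=P(-.107,.012,.20); print(goal(o,t),o['position'],o['grip_width'])
E
```

```text
(array([-36.29,  -1.57,   2.23]), array([-0.04,  0.  , 32.82])) [0.41895875 0.25381702 0.22230112] 0.015123729192044301
```

{"name": "drive_tool", "arguments": {
  "targets": [-3.2,-0.15,0.2,0,0,3,-6.4,-0.3,0.4,0,0,6,-9.6,-0.45,0.6,0,0,9,-12.8,-0.6,0.8,0,0,12,-16,-0.75,1,0,0,15,-19.2,-0.9,1.2,0,0,18,-22.4,-1.05,1.4,0,0,21,-25.6,-1.2,1.6,0,0,24,-28.8,-1.35,1.8,0,0,27,-32,-1.5,2,0,0,30,-34,-1.55,2.2,0,0,32,-35,-1.55,2.2,0,0,32.8]
}}

```text
time: 2.1
position: [0.5886, -0.0546, 0.1997]
tool_rot: [0.717, 0.697, -0.0, 0.0]
ft_force: [-0.2, 0.5, 0.6]
grip_width: 0.0004
```

{"name": "drive_tool", "arguments": {
  "targets": [0,0,0,0,0,0,0,0,0,0,0,0,0,0,0,0,0,0]
}}

```text
time: 2.35
position: [0.5863, -0.0503, 0.2004]
tool_rot: [0.716, 0.698, -0.0, -0.001]
ft_force: [-1.9, 0.4, -1.0]
grip_width: 0.0006
```

```bash
python3 - <<'E'
from h import *
from rig import robot
o=robot.get_obs(); t=P(-.107,.012,.13); print(goal(o,t),o)
np.savez("w1.npz",pos=o['position'],rot=o['tool_rot'])
for n in ("scene","side","wrist"):
    p,d=robot.camera(n); cv2.imwrite(f"pics/{n}1.png",p[:,:,::-1]); np.save(n+"1.npy",p); np.save(n+"1d.npy",d)
E
```

```text
(array([-1.44,  0.75,  7.03]), array([-0.1 , -0.05,  0.25])) {'time': 2.35, 'q': array([-2.75597318e-01,  5.05108627e-01,  1.54863265e+00,  5.41551713e-04,
        1.08975335e+00, -2.51610083e-01]), 'joint_velocities': array([ 0.0093717 , -0.00557303,  0.00380323, -0.00221774, -0.00098168,
       -0.00070408]), 'joint_torque': array([-6.18038569e-01, -4.12534833e+01, -1.65472984e+01,  3.17030505e-02,
        2.63523299e-02, -2.20305310e-04]), 'position': array([ 0.58630691, -0.05029834,  0.20035846]), 'tool_rot': array([ 7.15623823e-01,  6.98485205e-01, -2.66007056e-04, -9.44022718e-04]), 'ft_force': array([-1.85798057,  0.44044657, -0.99228126]), 'moment': array([-0.12298357,  0.06074744,  0.03192774]), 'grip_width': 0.0005517267496147511}
```

View pics/wrist1.png

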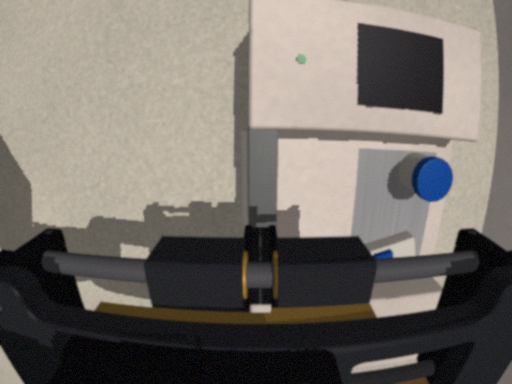

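View pics/side1.png

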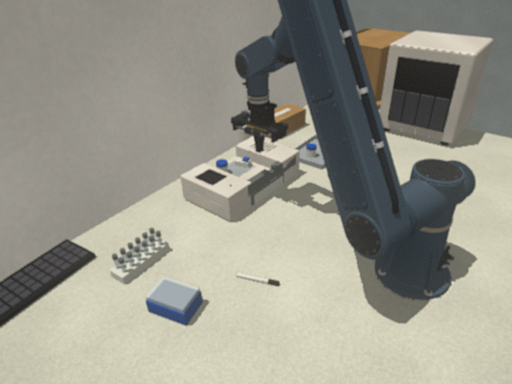

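The wrist view shows the lip between columns 248 and 278, running down from the left cheek's inner edge at row ~130. The side view shows the fingertip above the lip. I'll check the pose using the wrist points.

```bash
python3 - <<'E'
from h import *
from rig import robot
c=robot.calibration("wrist"); w=np.load("w1.npz"); m=np.load("pose.npz")
Rt=Ro.from_quat(w['rot']).as_matrix(); H=c['hand_eye'];K=c['mtx']
def wr(u,v,h):
    a=np.array([u-K[0,2],v-K[1,2]])/K[0,0]; r=np.hypot(*a); d=np.r_[a/r*np.sin(r),np.cos(r)]
    d=Rt@H[:3,:3]@d; o=w['pos']+Rt@H[:3,3]; return o+d*(h-o[2])/d[2]
for n,p,h in [("front lip -120",(248,150),.104),("front lip",(248,200),.104),("back lip -94",(278,150),.104),("back lip",(276,215),.104),("cheek inner front -120,90",(249,128),.108),("cheek inner back 120,90",(477,139),.108),("cheek outer back 120,212",(479,30),.108),("front cheek",(249,20),.108)]:
    X=wr(*p,h); print(n,X.round(4),(1000*m['R'].T@(X[:2]-m['o'])).round(1))
z=np.load("scene0.npz"); p=np.load("scene1.npy")[150:260,140:280]
cv2.imwrite("pics/zoom1.png",cv2.resize(p[:,:,::-1],None,fx=5,fy=5,interpolation=cv2.INTER_CUBIC))
p=np.load("side1.npy")[110:230,170:310]
cv2.imwrite("pics/zoom1s.png",cv2.resize(p[:,:,::-1],None,fx=5,fy=5,interpolation=cv2.INTER_CUBIC))
E
```

```text
front lip -120 [ 0.5761 -0.0084  0.104 ] [-125.9   67.9]
front lip [ 0.5745 -0.0544  0.104 ] [-126.2   21.9]
back lip -94 [ 0.6024 -0.009   0.104 ] [-99.5  68. ]
back lip [ 0.6    -0.0697  0.104 ] [-100.2    7.4]
cheek inner front -120,90 [0.5777 0.0112 0.108 ] [-124.8   87.6]
cheek inner back 120,90 [0.8131 0.0064 0.108 ] [110.7  89.5]
cheek outer back 120,212 [0.8167 0.1236 0.108 ] [110.9 206.7]
front cheek [0.5802 0.1062 0.108 ] [-125.1  182.6]
```

View pics/zoom1s.png

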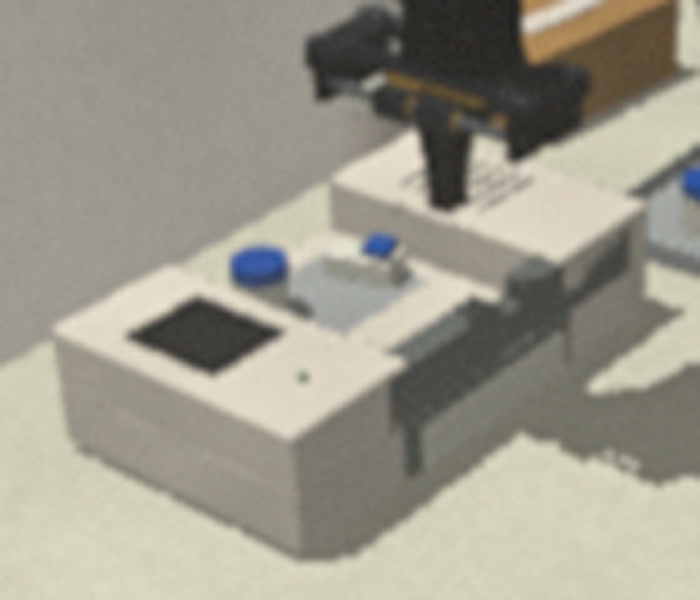

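```bash
python3 - <<'E'
from h import *
z=np.load("side0.npz"); m=np.load("pose.npz")
for p,l in [((293,438),(-120,212)),((402,361),(-120,90)),((563,263),(-120,-90)),((645,207),(-120,-212)),((55,330),(120,212)),((175,268),(120,90)),((330,183),(120,-90)),((520,318),'notch bottom'),]:
    X=ray(z,p[0]/5+170,p[1]/5+110,.108); print(l,X.round(3),(1000*m['R'].T@(X[:2]-m['o'])).round(1))
s=np.load("side1.npy")
# finger tip pixel -> compare with TCP
w=np.load("w1.npz"); x=z['R']@w['pos']+z['t']; u=z['mtx']@x/x[2]; print("tcp predicted in zoom",(u[:2]-[170,110])*5)
z=np.load("scene0.npz"); x=z['R']@w['pos']+z['t']; u=z['mtx']@x/x[2]; print("tcp predicted in scene zoom",(u[:2]-[140,150])*5)
E
```

```text
(-120, 212) [0.573 0.135 0.108] [-133.6  211.1]
(-120, 90) [0.573 0.019 0.108] [-129.9   95.1]
(-120, -90) [ 0.559 -0.16   0.108] [-138.2  -84.5]
(-120, -212) [ 0.557 -0.272  0.108] [-137.2 -196.5]
(120, 212) [0.804 0.128 0.108] [ 98.3 211.3]
(120, 90) [0.797 0.012 0.108] [93.9 95. ]
(120, -90) [ 0.791 -0.164  0.108] [ 93.4 -81.1]
notch bottom [ 0.539 -0.076  0.108] [-160.8   -0.4]
tcp predicted in zoom [443.1907316  199.39743497]
tcp predicted in scene zoom [434.72898529  94.58733946]
```

View pics/zoom1.png

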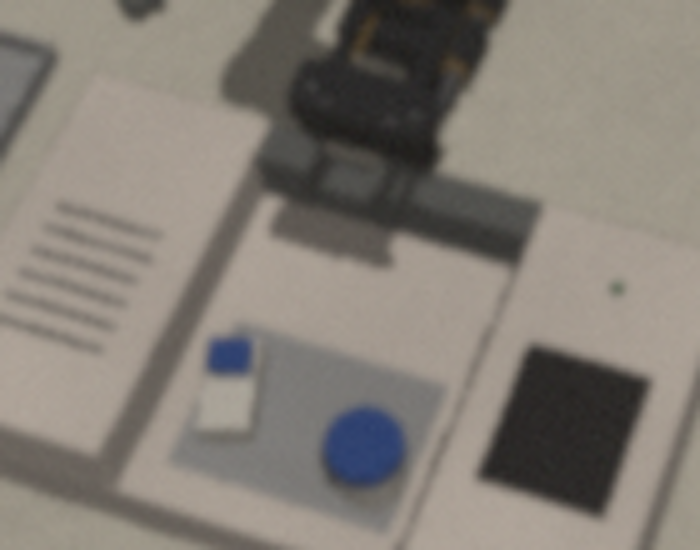

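```bash
python3 - <<'E'
from h import *
for n,off,pts in [("side",(170,110),[((200,280),'?')[0],(250,420),(500,190),(360,310),(200,520),(450,560),(100,560),(600,500),(448,200)]),("scene",(140,150),[(300,20),(180,150),(620,240),(60,350),(600,100),(300,300),(360,445)])]:
    z=np.load(n+"0.npz"); d=np.load(n+"1d.npy"); m=np.load("pose.npz")
    for a in pts:
        u,v=a[0]/5+off[0],a[1]/5+off[1]; i,j=int(round(v)),int(round(u)); D=np.median(d[i-1:i+2,j-1:j+2]); X=z['R'].T@(np.linalg.inv(z['mtx'])@[u,v,1]*D-z['t']); print(n,a,X.round(3),(1000*m['R'].T@(X[:2]-m['o'])).round(0))
E
```

```text
side (200, 280) [0.777 0.006 0.101] [75. 88.]
side (250, 420) [0.618 0.127 0.101] [-88. 205.]
side (500, 190) [ 0.675 -0.239  0.103] [ -21. -160.]
side (360, 310) [ 0.701 -0.088  0.055] [ 1. -8.]
side (200, 520) [ 0.675  0.13  -0.005] [-31. 209.]
side (450, 560) [ 0.499  0.066 -0.004] [-205.  140.]
side (100, 560) [ 0.699  0.206 -0.004] [-10. 286.]
side (600, 500) [ 0.453 -0.053 -0.004] [-248.   20.]
side (448, 200) [ 0.576 -0.042  0.206] [-125.   34.]
scene (300, 20) [ 0.424 -0.224 -0.002] [-272. -152.]
scene (180, 150) [ 0.613 -0.213  0.109] [ -83. -135.]
scene (620, 240) [0.594 0.063 0.107] [-110.  140.]
scene (60, 350) [ 0.76  -0.224  0.108] [  64. -142.]
scene (600, 100) [ 0.427  0.002 -0.001] [-275.   74.]
scene (300, 300) [ 0.665 -0.12   0.058] [-34. -41.]
scene (360, 445) [ 0.765 -0.037  0.109] [64. 44.]
```

The views disagree by several mm along the lip's depth. The scene camera gives 0, the wrist −7 and the side −9 (once corrected by the tip seen in it). They agree across to about 1–2 mm. A 5 mm compromise is safe, because the fingertip is 30 mm deep that way. Touch will settle the rest.

```bash
python3 - <<'E'
from h import *
from rig import robot
m=dict(np.load("pose.npz")); m['o']=m['o']+m['R']@[-.005,-.001]; np.savez("pose.npz",**m)
o=robot.get_obs(); t=P(-.107,.010,.115); print(goal(o,t),o['position'])
E
```

```text
(array([-1.74,  0.2 ,  8.57]), array([-0.03, -0.02,  0.28])) [ 0.58675733 -0.05030233  0.20074495]
```

{"name": "drive_tool", "arguments": {
  "targets": [-0.3,0.05,1,0,0,0,-0.6,0.1,2,0,0,0,-0.9,0.1,3,0,0,0,-1.2,0.2,4,0,0,0,-1.5,0.2,5,0,0,0,-1.7,0.2,6,0,0,0,-1.7,0.2,7,0,0,0,-1.7,0.2,7.7,0,0,0.2,-1.7,0.2,8.2,0,0,0.2,-1.7,0.2,8.5,0,0,0.2,-1.7,0.2,8.5,0,0,0.2,-1.7,0.2,8.5,0,0,0.2]
}}

```text
time: 3.5
position: [0.5892, -0.0688, 0.1157]
tool_rot: [0.717, 0.697, 0.0, 0.0]
ft_force: [-0.4, 0.3, -1.3]
grip_width: 0.0001
```

```bash
python3 - <<'E'
from h import *
from rig import robot
o=robot.get_obs(); t=P(-.107,.010,.104); print(goal(o,t),o['position'],o['ft_force'])
E
```

```text
(array([ 0.11, -0.1 ,  1.17]), array([ 0.02,  0.01, -0.02])) [ 0.58922411 -0.06876877  0.11568783] [-0.41943944  0.31182089 -1.26549221]
```

{"name": "drive_tool", "arguments": {
  "targets": [0,0,0.2,0,0,0,0,0,0.4,0,0,0,0,0,0.6,0,0,0,0,0,0.7,0,0,0,0,0,0.8,0,0,0,0,0,0.9,0,0,0,0,0,1.0,0,0,0,0,0,1.0,0,0,0]
}}

```text
time: 4.17
position: [0.5889, -0.0688, 0.1053]
tool_rot: [0.717, 0.697, -0.0, -0.0]
ft_force: [-0.1, 1.1, -0.3]
grip_width: 0.0007
```

{"name": "drive_tool", "arguments": {
  "targets": [0,0,0.05,0,0,0,0,0,0.1,0,0,0,0,0,0.15,0,0,0,0,0,0.15,0,0,0]
}}

```text
time: 4.5
position: [0.5891, -0.0689, 0.1045]
tool_rot: [0.717, 0.697, 0.0, 0.0]
ft_force: [-2.0, 0.9, 3.7]
grip_width: 0.0006
```

{"name": "drive_tool", "arguments": {
  "targets": [0,0,0.05,0,0,0,0,0,0.05,0,0,0,0,0,0.05,0,0,0]
}}

```text
time: 4.75
position: [0.5891, -0.0688, 0.1045]
tool_rot: [0.717, 0.697, 0.0, 0.0]
ft_force: [-1.1, 0.8, 7.4]
grip_width: 0.0004
```

Contact with the lip top at z = 0.1045, with about 7 N. Now I'll slide right, towards −y.

{"name": "drive_tool", "arguments": {
  "targets": [-0.25,0,0,0,0,0,-0.5,0,0,0,0,0,-0.75,0,0,0,0,0,-1,0,0,0,0,0,-1.25,0,0,0,0,0,-1.5,0,0,0,0,0,-1.75,0,0,0,0,0,-2,0,0,0,0,0]
}}

```text
time: 5.42
position: [0.589, -0.0877, 0.1044]
tool_rot: [0.718, 0.696, 0.001, -0.0]
ft_force: [0.0, 4.3, 6.0]
grip_width: 0.0002
```

{"name": "drive_tool", "arguments": {
  "targets": [-0.2,0,0,0,0,0,-0.4,0,0,0,0,0,-0.6,0,0,0,0,0,-0.8,0,0,0,0,0,-1.0,0,0,0,0,0,-1.0,0,0,0,0,0]
}}

```text
time: 5.92
position: [0.5887, -0.0981, 0.1044]
tool_rot: [0.718, 0.696, 0.001, 0.0]
ft_force: [-0.2, 2.7, 4.2]
grip_width: 0.0005
```

{"name": "drive_tool", "arguments": {
  "targets": [-0.15,0,0,0,0,0,-0.3,0,0,0,0,0,-0.3,0,0,0,0,0]
}}

```text
time: 6.17
position: [0.5886, -0.101, 0.1044]
tool_rot: [0.718, 0.696, 0.001, 0.0]
ft_force: [-0.3, 3.4, 6.1]
grip_width: 0.0005
```

{"name": "drive_tool", "arguments": {
  "targets": [-0.15,0,0,0,0,0,-0.3,0,0,0,0,0,-0.3,0,0,0,0,0]
}}

```text
time: 6.42
position: [0.5885, -0.1044, 0.1041]
tool_rot: [0.718, 0.697, 0.001, 0.0]
ft_force: [0.6, 3.1, 6.2]
grip_width: 0.0005
```

{"name": "drive_tool", "arguments": {
  "targets": [-0.15,0,0,0,0,0,-0.3,0,0,0,0,0,-0.3,0,0,0,0,0]
}}

```text
time: 6.67
position: [0.5877, -0.1085, 0.1031]
tool_rot: [0.717, 0.697, -0.0, 0.0]
ft_force: [-0.4, 0.4, -0.3]
grip_width: 0.0002
```

Force fell to zero and z dropped at y ≈ −0.105, so the fingertip is in the notch. By touch, its centre is y ≈ −0.1155; vision gave −0.115. I'll centre it and lower to the key.

{"name": "drive_tool", "arguments": {
  "targets": [-0.2,0,0,0,0,0,-0.4,0,0,0,0,0,-0.6,0,0,0,0,0,-0.7,0,0,0,0,0,-0.7,0,0.2,0,0,0,-0.7,0,0.4,0,0,0,-0.7,0,0.6,0,0,0,-0.7,0,0.8,0,0,0,-0.7,0,1,0,0,0,-0.7,0,1.2,0,0,0,-0.7,0,1.2,0,0,0]
}}

```text
time: 7.58
position: [0.5873, -0.1146, 0.091]
tool_rot: [0.717, 0.697, -0.0, -0.0]
ft_force: [0.3, 0.5, -0.1]
grip_width: 0.0006
```

{"name": "drive_tool", "arguments": {
  "targets": [0,0,0.1,0,0,0,0,0,0.2,0,0,0,0,0,0.3,0,0,0,0,0,0.35,0,0,0,0,0,0.4,0,0,0,0,0,0.4,0,0,0]
}}

```text
time: 8.08
position: [0.5878, -0.1148, 0.088]
tool_rot: [0.717, 0.697, 0.0, 0.0]
ft_force: [-0.5, 0.3, 4.5]
grip_width: 0.0003
```

{"name": "drive_tool", "arguments": {
  "targets": [0,0,0.05,0,0,0,0,0,0.1,0,0,0,0,0,0.15,0,0,0,0,0,0.2,0,0,0,0,0,0.25,0,0,0,0,0,0.3,0,0,0,0,0,0.35,0,0,0,0,0,0.4,0,0,0,0,0,0.45,0,0,0,0,0,0.5,0,0,0,0,0,0.5,0,0,0,0,0,0.5,0,0,0]
}}

```text
time: 9.08
position: [0.5878, -0.1148, 0.0824]
tool_rot: [0.717, 0.697, 0.0, 0.0]
ft_force: [0.5, -0.1, 3.5]
grip_width: 0.0004
```

{"name": "drive_tool", "arguments": {
  "targets": [0,0,0.05,0,0,0,0,0,0.1,0,0,0,0,0,0.15,0,0,0,0,0,0.2,0,0,0,0,0,0.25,0,0,0,0,0,0.3,0,0,0,0,0,0.35,0,0,0,0,0,0.4,0,0,0,0,0,0.45,0,0,0,0,0,0.5,0,0,0,0,0,0.5,0,0,0]
}}

```text
time: 10.0
position: [0.5878, -0.1148, 0.0784]
tool_rot: [0.717, 0.697, 0.0, 0.0]
ft_force: [-1.9, 0.3, 9.3]
grip_width: 0.0003
```

Force is rising at the stop. I'll press a little more to confirm it.

{"name": "drive_tool", "arguments": {
  "targets": [0,0,0.05,0,0,0,0,0,0.1,0,0,0,0,0,0.1,0,0,0,0,0,0.1,0,0,0]
}}

```text
time: 10.33
position: [0.5879, -0.1148, 0.0783]
tool_rot: [0.717, 0.697, 0.0, 0.0]
ft_force: [-2.7, 2.1, 14.5]
grip_width: 0.0006
```

{"name": "drive_tool", "arguments": {
  "targets": [0,0,0.05,0,0,0,0,0,0.05,0,0,0,0,0,0.05,0,0,0,0,0,0.05,0,0,0]
}}

```text
time: 10.67
position: [0.5879, -0.1149, 0.0783]
tool_rot: [0.717, 0.697, 0.0, 0.001]
ft_force: [-3.2, 0.8, 16.4]
grip_width: 0.0
```

A firm stop at 26.1 mm below the lip: z stays still as the force rises to 16 N. Next I draw back straight up, then check.

{"name": "drive_tool", "arguments": {
  "targets": [0,0,-0.5,0,0,0,0,0,-1.2,0,0,0,0,0,-2.2,0,0,0,0,0,-3.5,0,0,0,0,0,-5,0,0,0,0,0,-6.5,0,0,0,0,0,-8,0,0,0,0,0,-9.5,0,0,0,0,0,-11,0,0,0,0,0,-12.5,0,0,0,0,0,-14,0,0,0,0,0,-15,0,0,0]
}}

```text
time: 11.67
position: [0.5881, -0.115, 0.2277]
tool_rot: [0.717, 0.697, 0.0, 0.001]
ft_force: [0.2, -0.5, 0.2]
grip_width: 0.0004
```

{"name": "drive_tool", "arguments": {
  "targets": [2,-1,0,0,0,0,4,-2,0,0,0,0,6,-3,0,0,0,0,8,-4,0,0,0,0,10,-5,0,0,0,0,12,-6,0,0,0,0,14,-7,0,0,0,0,16,-8,0,0,0,0,18,-9,0,0,0,0,19,-9.5,0,0,0,0,19,-9.5,0,0,0,0,19,-9.5,0,0,0,0]
}}

```text
time: 12.67
position: [0.4986, 0.0778, 0.2262]
tool_rot: [0.717, 0.697, -0.0, 0.0]
ft_force: [-0.3, -0.4, -1.0]
grip_width: 0.0005
```

```bash
python3 - <<'E'
from h import *
from rig import robot
o=robot.get_obs(); print(o['position'],o['ft_force'],o['joint_velocities'].round(3))
p,d=robot.camera("scene"); a=cv2.resize(p[150:270,110:290,::-1],None,fx=3.3,fy=3.3,interpolation=cv2.INTER_CUBIC)
q,e=robot.camera("side"); b=cv2.resize(q[100:260,150:330,::-1],None,fx=2.9,fy=2.9,interpolation=cv2.INTER_CUBIC)
cv2.imwrite("pics/end_scene.png",a);cv2.imwrite("pics/end_side.png",b);cv2.imwrite("pics/end_full.png",p[:,:,::-1])
cv2.imwrite("pics/end_sidefull.png",q[:,:,::-1])
E
```

```text
[0.49857114 0.07782003 0.22616473] [-0.26169056 -0.35240798 -1.03890502] [-0.025  0.007 -0.018 -0.002 -0.005  0.002]
```

View pics/end_side.png

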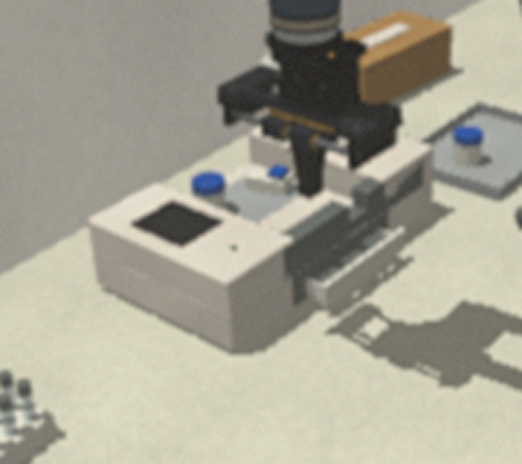

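View pics/end_full.png

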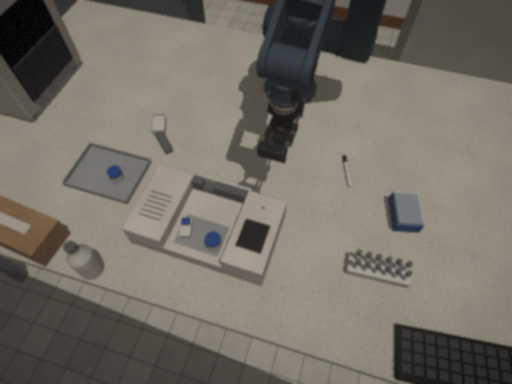

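View pics/end_scene.png

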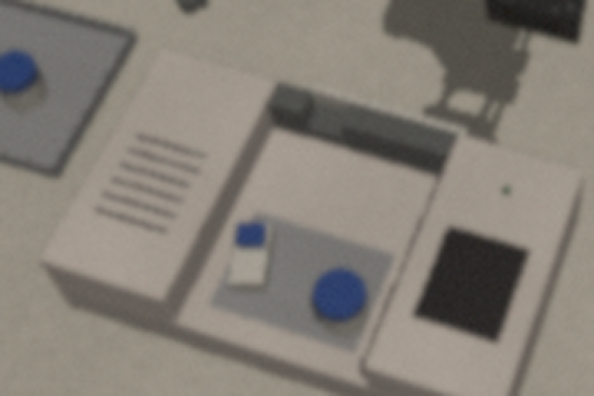

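The side view shows the tray standing out in front of the lip, from (315,290) to (405,235). The scene view shows a strip of the tray in front of the lip, the key low in the notch, and the cups, cartridge, box, rack, marker and scanner where they were. The arm is clear, so I'm handing in.

```bash
python3 -c "
from rig import robot
print(robot.hand_in())"
```

```text
the job is handed in; nothing more can be done
None
```

The key is pressed all the way down, the tray has come out, and the job was handed in at about 13 s of the 56 s allowed.

- **Finding the notch:** I set the closed fingertip on the lip (contact at z = 0.1045 m, about 7 N) and slid it right. The force fell to zero and the tip dropped at y ≈ −0.105 m. That put the notch's centre at y ≈ −0.1155 m, against −0.115 m from the camera.
- **Pressing the key:** I met the key at z = 0.088 m and pressed slowly to a firm stop at 0.0783 m, 26.1 mm below the lip's top. Force rose to 16 N there with no further movement. I then drew back straight up and off towards the robot, with only noise left on the force reading.
- **Last checks:** The side and scene views show the tray out in front of the lip. By eye, the other objects are where they were; I did not measure them or how far the tray came out.
- **What disagreed:** The camera estimates of the analyser's front-to-back position differed by up to about 9 mm. I used a 5 mm compromise, which was safe because the fingertip is 30 mm deep in that direction and the notch is open to front and back.

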